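# Clear the slide box and hold its lid half open

### The job

Two screw-cap bottles have been left standing on the closed lid of the wooden slide box near you: move them one by one, upright, into the gap between the two bottles in the white tray nearest you, so that all four stand in one straight, evenly spaced row, without disturbing the two that are already there. Then take the slide box's lid by its brass T-shaped pull, raise it to 45 degrees open and keep it there for me while I reach in for a slide. The lid falls shut if you let go, so finish while still holding the pull.

Things in the scene. Friction and masses are not known exactly. Their poses are not given: they have to be found in the camera images.
- slide_box: The wooden slide box nearest the robot, 101 x 165 x 46 mm (x, y, z), fixed to the table; the only one with a T-shaped brass pull (another slide box stands far back and is not meant). Origin: centre of its underside. x points from its front (the pull side, towards the robot) to the hinged back, z up. The closed lid's flat top is 46 mm above the origin.
- lid_hinge (a point): Middle of the lid's hinge line, at (48, 0, 30) mm in the slide box's frame; the hinge line runs along the box's y axis, axes as the slide box's.
- slide_box_lid (a joint): Angle of the slide box's lid in rad: 0 shut, grows as the front edge rises, 0.785 is 45 degrees open, limit 1.83. 0.16 kg with its pull; it falls shut when let go at 45 degrees.
- lid_pull: Brass T-shaped pull fixed to the middle of the lid's front edge. Origin: centre of its cross-bar (34 mm long along y, 12 mm thick, flat ends: pinched across its ends it turns in the fingers as the lid swings). A 7 mm stem runs along +x to the lid 30 mm behind. Lid shut: origin at (-78, 0, 38) mm in the slide box's frame, 126 mm ahead of and 8 mm above the hinge line. Axes tilt with the lid.
- short_bottle: The shorter loose screw-cap bottle on the lid: 82 mm tall, body 38 mm in diameter and 66 mm high, cap 26 mm in diameter above. Origin: centre of its underside, z up. 0.1 to 0.21 kg.
- wide_bottle: The taller, wider loose screw-cap bottle on the lid: 101 mm tall, body 48 mm in diameter and 85 mm high, cap 31 mm above. Origin: centre of its underside, z up. 0.1 to 0.21 kg.
- tray: The tray nearest the robot (another stands far back): flat white enamel tray with rim, 173 x 273 x 24 mm (x, y, z), fixed on the table, with its long side along its y axis. Origin: centre of its underside; its floor is 2 mm above it; rim 22 to 24 mm high. The row runs along y at x = 0.
- place_left (a point): Empty place in the row, on the tray's floor at y = +33 mm in the tray's frame (centre for a bottle's underside). Either bottle may stand in either place.
- place_right (a point): The other empty place in the row, at y = -33 mm in the tray's frame.
- end_bottle: Clear screw-cap bottle already in the row at its +y end (tray y = +100 mm): 52 mm in diameter, 106 mm tall, loose, to be left alone. Origin: centre of its underside.
- dropper_bottle: Brown dropper bottle already in the row at its -y end (tray y = -100 mm): 42 mm in diameter, 120 mm tall with dropper, loose, to be left alone. Origin: centre of its underside.

How it is judged:
On the way:
1. both bottles stand in the two empty places of the row, upright and let go, while the lid is still shut ((horizontal distance between short_bottle and place_left below 0.015 m or horizontal distance between short_bottle and place_right below 0.015 m) and z of each of short_bottle, wide_bottle in the frame of tray below 0.006 m and angle between each of short_bottle, wide_bottle's own z axis and vertical below 0.1 rad and linear speed of each of short_bottle, wide_bottle below 0.02 m/s and contact force between each of short_bottle, wide_bottle and the fingers below 0.1 N and (horizontal distance between wide_bottle and place_left below 0.015 m or horizontal distance between wide_bottle and place_right below 0.015 m) and value of joint slide_box_lid below 0.1 rad), for 0.2 s.
At the end, for the whole second after the job is handed in: Lid still, 45 degrees open within 7.4 (0.13 rad), held by fingers on its pull, no bottle touching the box; both moved bottles upright on the tray floor, let go, centres within 15 mm of the two empty places; the two bottles that stood in the row moved less than 15 mm (value of joint slide_box_lid between 0.655 and 0.915 rad and velocity of joint slide_box_lid between -0.05 and 0.05 rad/s and contact force between lid_pull and the fingers above 0.2 N and (horizontal distance between short_bottle and place_left below 0.015 m or horizontal distance between short_bottle and place_right below 0.015 m) and z of each of short_bottle, wide_bottle in the frame of tray below 0.006 m and angle between each of short_bottle, wide_bottle's own z axis and vertical below 0.1 rad and linear speed of each of short_bottle, wide_bottle below 0.02 m/s and contact force between each of short_bottle, wide_bottle and the fingers below 0.1 N and (horizontal distance between wide_bottle and place_left below 0.015 m or horizontal distance between wide_bottle and place_right below 0.015 m) and contact force between slide_box and short_bottle below 0.05 N and contact force between slide_box and wide_bottle below 0.05 N and distance of each of end_bottle, dropper_bottle from where it was at the start of the episode below 0.015 m); the arm keeps its last pose, push and grip.
It fails at once if a bottle is tipped over or carried far from upright (angle between any of short_bottle, wide_bottle, end_bottle, dropper_bottle's own z axis and vertical above 0.6 rad).
It fails at once if one of the bottles already in the tray is pushed 15 mm or more from its place (distance of any of end_bottle, dropper_bottle from where it was at the start of the episode above 0.015 m).
It also fails if it takes over 64 s, if anything falls off the work surface, if the arm or the gripper's body presses on something with over 40 N, if the wrist force passes 120 N, or if a joint passes its speed limit or range.

### The arm

A 6-joint arm with a two-finger parallel gripper is mounted at the origin on a cart in front of the work surface, level with it; the furniture and walls round the work are solid. World frame = base frame: x ahead of the robot, y to its left, z up, the work surface at z = 0. Lengths are in m, angles in rad, forces in N, time in s.
With the tool pointing down it reaches from about 0.275 to 0.725 m from the base axis. Payload 5.6 kg.
Tool frame: the origin (TCP) lies on the centre line of the jaws, within the pads' length; the fingertips stand 8 mm ahead of it and the grasp point (between the pads) lies 11 mm behind it; z points along the fingers, y is the direction in which the jaws open and shut (so a half turn about z gives the same grasp; the last joint's range is limited). The gripper opens to 85 mm and grips with 20 to 120 N. Pads are 22 mm wide; open, the fingers measure 114 mm over their backs; the gripper's body (76 mm by 85 mm) begins 54 mm behind the grasp point. The pads swing forward as they close: fully open they stand 13 mm farther back than shut.
Start: joints at [1.543, 0.255, 0.108, 0, -1.424, -0.285], TCP at [0.169, 0.523, 0.239] pointing down, gripper open.
Joint ranges: [-2.95, 2.95], [-1.21, 1.97], [-1.09, 1.5], [-2.87, 1.71], [-2.94, -0.07], [-3.05, 3.05]. Speed limits (rad/s): [2.57, 2.57, 3.14, 3.14, 3.14, 3.14].

### API

Orientations are given as [roll, pitch, yaw] about the fixed x, y, z axes, in that order (R = Rz(yaw) Ry(pitch) Rx(roll)).
In Python, from bench import bot gives the robot as it stands.
- The arm moves only by the shell command python3 -m jog 'ROWS' [FORCE]. ROWS is JSON, a list of rows, each a list of 3 entries, a list of its own where there are three numbers: the shift along the tool's x, y, z in m, then the turn about the tool's z in degrees, then the opening, from 0 (shut) to 1 (fully open). A call has 1 to 20 rows; each row shifts and turns the pose as measured when the row begins, along the tool's axes as they then stand; what a row does not reach is not made up. A row lasts 1/12 s, in which the tool goes at most 41.7 mm and 7.16 degrees, less where a joint would pass 70% of its speed; a pose out of reach is approached as far as the arm can. A call with a gripper value outside its range is refused whole. The fingers move at their own pace and stop on an object; FORCE is the grip in N (left out, the last holds). Time passes only in rows, so rows that do not move let the fingers close. It gives the time, the measured TCP pose, the force and the opening at its end, in the units of the state.
- bot.get_obs(): the state, without advancing time (a new reading comes with each control period).
- bot.get_image(name): name is "side" or "top"; returns the picture (480x640x3 uint8, blue, green, red); there is no depth.
- bot.camera_model(name): a dict with "vfov" (degrees; the focal length in pixels is half the picture's height over the tangent of half this angle, whatever the lens; pixels are square), "cx", "cy" (the principal point, pixels), "D" ([k1, k2, p1, p2, k3] as OpenCV has them; the pictures are not rectified), "T" (4x4, takes a point from camera to world coordinates). Camera axes: x right, y down, z forward; pixel columns grow to the right and rows downward; lengths in m; the calibration is good to about 2 mm. A picture is of the moment at which its call begins. camera_model takes no time and is no camera call.
- bot.hand_in(): hands the job in, once; it reports no verdict.
The state is a dict: "clock": time; "joint_pos": joint angles; "qvel": joint speeds; "joint_efforts": joint torques, N m; "tool_pos": TCP position; "orientation": TCP orientation; "wrist_force": force on the tool from outside, world axes, zero at the start; "wrist_torque": the same for the moment, N m; "finger_gap": finger opening in m.
Only numpy, scipy, OpenCV 4.12 (cv2) and the standard library are available. Lean on these libraries where they do the work, as an engineer would, in place of code of your own. Each camera call takes 0.05 s, during which the arm holds its last target. There are 200 camera calls.

## Working session

There is one attempt and no reset: what is moved stays moved. The work goes in short steps, Python scripts to look and compute and a shell command to move; the robot and the scene stay as the last step left them, time stands still between calls to the robot, and variables do not carry over. Pictures are saved under pics/ and viewed, about 8 in all and at most 12, crops included, and the job is handed in when it is done.

```bash
mkdir -p pics; cat > h.py <<'E'
import numpy as np,cv2
from bench import bot
def K(n):
    m=bot.camera_model(n);f=240/np.tan(np.radians(m["vfov"])/2)
    return np.array([[f,0,m["cx"]],[0,f,m["cy"]],[0,0,1.]]),np.array(m["D"],float),np.array(m["T"],float)
def ray(n,uv):
    k,D,T=K(n);p=cv2.undistortPoints(np.array(uv,float).reshape(-1,1,2),k,D).reshape(-1,2)
    return T[:3,3],np.c_[p,np.ones(len(p))]@T[:3,:3].T
def plane(n,uv,z):
    o,d=ray(n,uv);return o+d*((z-o[2])/d[:,2])[:,None]
def proj(n,P):
    k,D,T=K(n);R=T[:3,:3].T;t=-R@T[:3,3]
    return cv2.projectPoints(np.array(P,float).reshape(-1,1,3),cv2.Rodrigues(R)[0],t,k,D)[0].reshape(-1,2)
def snap(n,f):
    i=bot.get_image(n);cv2.imwrite("pics/"+f,i);return i
E
python3 - <<'E'
from h import *
snap("top","t0.png");snap("side","s0.png")
for n in("top","side"):print(n,K(n)[2].round(3).tolist(),K(n)[0][0,0])
print(bot.get_obs())
E
```

```text
top [[0.003, -0.993, 0.119, 0.454], [-1.0, -0.003, 0.0, 0.022], [0.0, -0.119, -0.993, 1.066], [0.0, 0.0, 0.0, 1.0]] 479.8770142435697
side [[0.02, 0.561, -0.828, 1.42], [1.0, -0.019, 0.012, 0.017], [-0.009, -0.828, -0.561, 0.649], [0.0, 0.0, 0.0, 1.0]] 562.2424415865617
{'clock': 0.1, 'joint_pos': array([ 1.54259887e+00,  2.55699279e-01,  1.07132499e-01, -4.29443193e-04,
       -1.42389939e+00, -2.84623815e-01]), 'qvel': array([-0.00222023, -0.00160505,  0.00178419, -0.00104498,  0.00099178,
       -0.00013464]), 'joint_efforts': array([-1.94619759e-03, -3.87607777e+01,  2.38472217e+01,  5.37770569e+00,
       -3.84840067e-03,  1.03946948e-05]), 'tool_pos': array([0.16905987, 0.52292172, 0.2384785 ]), 'orientation': array([ 3.13987072e+00, -6.12637165e-05, -3.12884428e-01]), 'wrist_force': array([ 0.42170032,  0.06751736, -0.40318998]), 'wrist_torque': array([-0.00325588, -0.01706608, -0.00341656]), 'finger_gap': 0.08545739928042613}
```

View pics/t0.png

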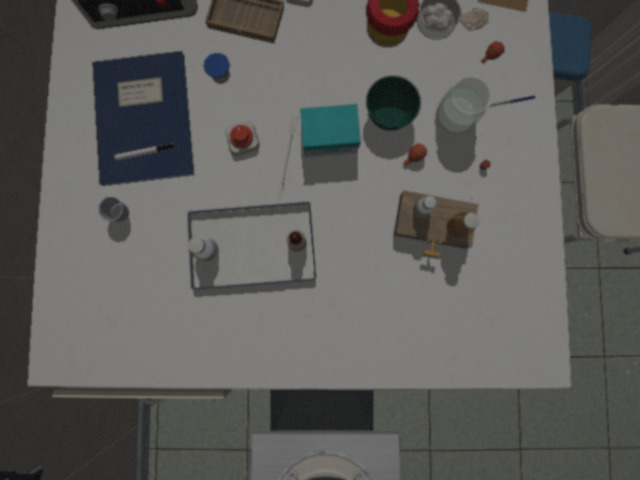

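View pics/s0.png

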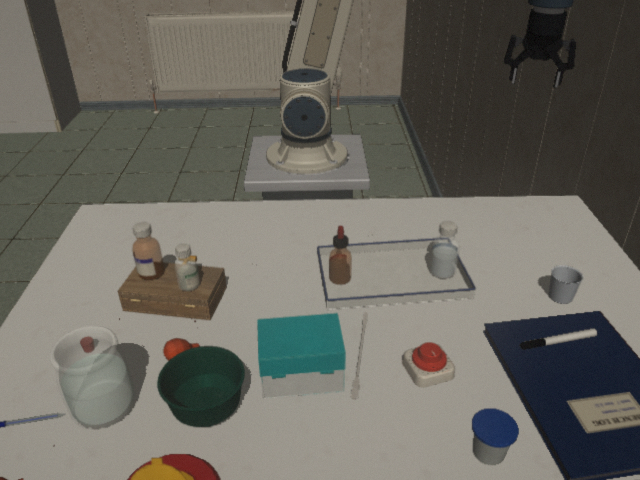

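The top view shows the tray at about (190-315, 205-293), with the clear bottle cap near (196,246) and the dropper near (297,240). The box is at about (395-478, 192-248), with its pull at (432,249) and loose caps at (428,203) and (471,220). In the side view the wide bottle is at about (146,250) and the short one at (186,268). I'll zoom in to get precise pixels.

```bash
python3 - <<'E'
from h import *
t=cv2.imread("pics/t0.png");s=cv2.imread("pics/s0.png")
def crop(i,x,y,w,k):
    c=i[y:y+int(w*.75),x:x+w];c=cv2.convertScaleAbs(c,alpha=1.6)
    c=cv2.resize(c,(400,300),interpolation=cv2.INTER_CUBIC)
    for q in range(0,w,k):
        a=int(q*400/w);cv2.line(c,(a,0),(a,299),(0,255,0) if q==0 else (0,160,0),1)
        cv2.putText(c,str(x+q),(a+1,9),0,.35,(0,0,255))
        if a<300:
            cv2.line(c,(0,a),(399,a),(0,160,0),1);cv2.putText(c,str(y+q),(1,a+9),0,.35,(0,0,255))
    return c
cv2.imwrite("pics/c0.png",np.vstack([np.hstack([crop(t,390,185,100,10),crop(t,180,195,140,20)]),np.hstack([crop(s,110,215,140,20),crop(s,310,215,160,20)])]))
E
```

```text
(no output)
```

View pics/c0.png

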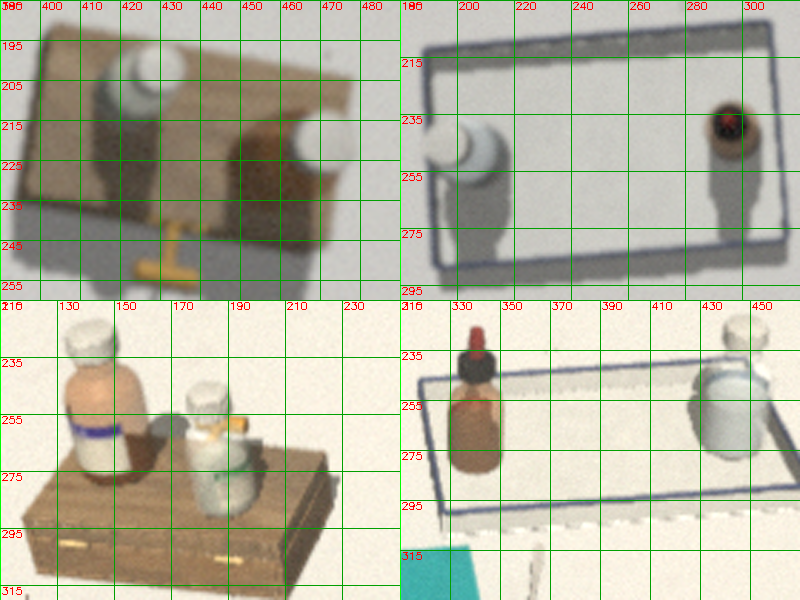

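```bash
python3 - <<'E'
from h import *
np.set_printoptions(precision=4,suppress=True)
def fit(P,L,W): # BL,FL,BR,FR
    c=P.mean(0);y=(P[0]-P[2]+P[1]-P[3])[:2];x=(P[0]-P[1]+P[2]-P[3])[:2]
    yaw=[np.arctan2(-y[0],y[1]),np.arctan2(x[1],x[0])]
    return c,yaw,np.linalg.norm(x)/2,np.linalg.norm(y)/2
P=plane("top",[(402.5,191),(395.5,234.3),(478.5,204),(472.5,247.5)],.046);print("box",P[:,:2].tolist(),fit(P,0,0))
P=plane("top",[(188.75,212),(193.3,288.8),(309.5,202.7),(315.8,278.3)],.024);print("tray",P[:,:2].tolist(),fit(P,0,0))
print("pull",plane("top",[(424.3,251.8),(439.8,256)],.044).mean(0))
for n,a,b,z in [("short",(429.5,202),(183.2,246.2),.128),("wide",(471.3,220),(142.2,224.8),.147),("end",(196.1,245.7),(448,223.4),.108),("drop",(295.2,237.7),(340.4,226.6),.122)]:
    A=plane("top",[a],z)[0];B=plane("side",[b],z)[0];print(n,A,B)
E
```

```text
box [[0.6706404604226428, -0.16442304361336182], [0.5761108741928218, -0.14756086565388832], [0.6426623541911651, -0.3290237109192909], [0.5480619183731246, -0.31245387260677815]] (array([ 0.6094, -0.2384,  0.046 ]), [np.float64(-0.16842890853099612), np.float64(-0.17496000133220282)], np.float64(0.09603106912847913), np.float64(0.16711157429892676))
tray [[0.6270909845996305, 0.30342721027002206], [0.45889957587711105, 0.28787579513665323], [0.6484072774022098, 0.03729160822155327], [0.4824414520421353, 0.022956812593660825]] (array([0.5542, 0.1629, 0.024 ]), [np.float64(0.08426993076853258), np.float64(0.08920023455994783)], np.float64(0.16774552354936037), np.float64(0.2664729006572411))
pull [ 0.5343 -0.2255  0.044 ]
short [ 0.6312 -0.2029  0.128 ] [ 0.6317 -0.2021  0.128 ]
wide [ 0.5924 -0.279   0.147 ] [ 0.5913 -0.2775  0.147 ]
end [0.5446 0.2635 0.108 ] [0.5417 0.2651 0.108 ]
drop [0.5597 0.0638 0.122 ] [0.5689 0.0652 0.122 ]
```

Both views agree to 1–2 mm. Working estimates:

| Item | Position (x, y) m |
|---|---|
| Box | (0.609, -0.238), yaw -0.17 |
| Short bottle | (0.631, -0.2025) |
| Wide bottle | (0.592, -0.278) |
| place_left | (0.551, 0.196) |
| place_right | (0.557, 0.130) |

I'll first turn the tool so the jaws open along the tray's x axis (yaw -1.484), then work in that fixed orientation.

```bash
python3 -m jog '[[[0,0,0],6.7,1],[[0,0,0],6.7,1],[[0,0,0],6.7,1],[[0,0,0],6.7,1],[[0,0,0],6.7,1],[[0,0,0],6.7,1],[[0,0,0],6.7,1],[[0,0,0],6.7,1],[[0,0,0],6.7,1],[[0,0,0],6.7,1],[[0,0,0],0,1]]' 40
cat > to.py <<'E'
import sys
from h import *
o=bot.get_obs();g=np.array([float(a) for a in sys.argv[1:4]])
from scipy.spatial.transform import Rotation as R
r=R.from_euler("xyz",o["orientation"]);print("t",o["clock"],"pos",o["tool_pos"].round(4),"rpy",o["orientation"].round(4),"gap",round(o["finger_gap"],4),"F",o["wrist_force"].round(1),"q",o["joint_pos"].round(2))
d=r.inv().apply(g-o["tool_pos"]);print("tool shift",d.round(4),"n",np.linalg.norm(d)/.04)
E
python3 to.py .631 -.2025 .21
```

```text
clock: 1.02
tool_pos: [0.1678, 0.5198, 0.2323]
orientation: [3.137, -0.014, -1.54]
wrist_force: [0.4, 0.4, -0.3]
finger_gap: 0.0852
t 1.0167 pos [0.1678 0.5198 0.2323] rpy [ 3.1371 -0.0142 -1.54  ] gap 0.0852 F [ 0.4  0.4 -0.3] q [ 1.54  0.26  0.1  -0.   -1.42 -1.51]
tool shift [ 0.7358 -0.4409  0.0308] n 21.459121894108034
```

```bash
python3 -m jog '[[[0.034,-0.02,0],-0.3,1],[[0.034,-0.02,0],-0.3,1],[[0.034,-0.02,0],-0.3,1],[[0.034,-0.02,0],-0.3,1],[[0.034,-0.02,0],-0.3,1],[[0.034,-0.02,0],-0.3,1],[[0.034,-0.02,0],-0.3,1],[[0.034,-0.02,0],-0.3,1],[[0.034,-0.02,0],-0.3,1],[[0.034,-0.02,0],-0.3,1],[[0.034,-0.02,0],0,1],[[0.034,-0.02,0],0,1],[[0.034,-0.02,0],0,1],[[0.034,-0.02,0],0,1],[[0.034,-0.02,0],0,1],[[0.034,-0.02,0],0,1],[[0.034,-0.02,0],0,1],[[0.034,-0.02,0],0,1],[[0.02,-0.01,0],0,1],[[0,0,0],0,1]]'; python3 to.py .631 -.2025 .2
```

```text
clock: 2.68
tool_pos: [0.6168, -0.0998, 0.2324]
orientation: [3.127, -0.017, -1.395]
wrist_force: [-0.7, 1.0, -0.2]
finger_gap: 0.0852
t 2.6833 pos [ 0.6168 -0.0998  0.2324] rpy [ 3.1268 -0.0173 -1.395 ] gap 0.0852 F [-0.7  1.  -0.2] q [ 0.1   0.41  0.31  0.02 -1.48  0.07]
tool shift [0.103  0.0035 0.0342] n 2.71450080402847
```

```bash
python3 -m jog '[[[0.03,0.001,0.0],1.2,1],[[0.03,0.001,0.0],1.2,1],[[0.03,0.001,0.0],1,1],[[0.015,0.001,0],1,1],[[0,0,0],0,1]]'; python3 to.py .631 -.2025 .08
```

```text
clock: 3.1
tool_pos: [0.6291, -0.2083, 0.2299]
orientation: [3.121, -0.016, -1.458]
wrist_force: [-0.2, 0.4, -0.5]
finger_gap: 0.0854
t 3.1 pos [ 0.6291 -0.2083  0.2299] rpy [ 3.1215 -0.0157 -1.4575] gap 0.0854 F [-0.2  0.4 -0.5] q [-0.07  0.5   0.44  0.02 -1.53  0.19]
tool shift [-0.0079 -0.0055  0.1497] n 3.7499048747440704
```

```bash
python3 -m jog '[[[-0.004,-0.003,0.02],-0.5,1],[[-0.003,-0.002,0.03],0,1],[[0,0,0.03],0,1],[[0,0,0.03],0,1],[[0,0,0.02],0,1],[[0,0,0],0,1]]'; python3 to.py .631 -.2025 .08;  python3 - <<'E'
from h import *
i=snap("top","t1.png")[150:270,370:530];j=snap("side","s1.png")[180:300,90:250]
cv2.imwrite("pics/c1.png",cv2.convertScaleAbs(cv2.resize(np.hstack([i,j]),None,fx=2.5,fy=2.5,interpolation=cv2.INTER_CUBIC),alpha=1.5))
E
```

```text
clock: 3.6
tool_pos: [0.6313, -0.1997, 0.0965]
orientation: [3.126, -0.015, -1.434]
wrist_force: [-1.2, -0.8, -0.3]
finger_gap: 0.0857
t 3.6 pos [ 0.6313 -0.1997  0.0965] rpy [ 3.1262 -0.0145 -1.434 ] gap 0.0857 F [-1.2 -0.8 -0.3] q [-0.06  0.55  0.18  0.02 -1.21  0.19]
tool shift [0.0025 0.0004 0.0165] n 0.4177640517227857
```

View pics/c1.png

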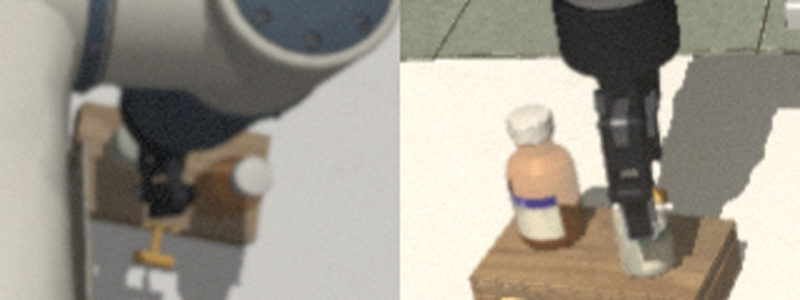

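The fingers straddle the short bottle, with the near finger over it at crop (635,180) and the wide bottle clear to the side. I'll descend the last 15 mm and close.

```bash
python3 -m jog '[[[0.003,0,0.015],0,1],[[0,0,0],0,1],[[0,0,0],0,0],[[0,0,0],0,0],[[0,0,0],0,0],[[0,0,0],0,0],[[0,0,0],0,0],[[0,0,0],0,0],[[0,0,0],0,0],[[0,0,0],0,0]]' 40; python3 to.py .551 .196 .036
```

```text
clock: 4.53
tool_pos: [0.6406, -0.2035, 0.1004]
orientation: [-3.133, -0.025, -1.428]
wrist_force: [-0.7, 0.1, -1.0]
finger_gap: 0.0377
t 4.5333 pos [ 0.6406 -0.2035  0.1004] rpy [-3.1325 -0.0251 -1.4279] gap 0.0377 F [-0.7  0.1 -1. ] q [-0.06  0.55  0.19  0.02 -1.19  0.2 ]
tool shift [-0.4096  0.0323  0.0538] n 10.360200022451501
```

```bash
python3 - <<'E'
from h import *
j=snap("side","s2.png")[180:330,90:290]
cv2.imwrite("pics/c2.png",cv2.convertScaleAbs(cv2.resize(j,None,fx=3.5,fy=3.5,interpolation=cv2.INTER_CUBIC),alpha=1.5))
print(bot.get_obs()["tool_pos"])
E
```

```text
[ 0.64050166 -0.20344783  0.10023274]
```

View pics/c2.png

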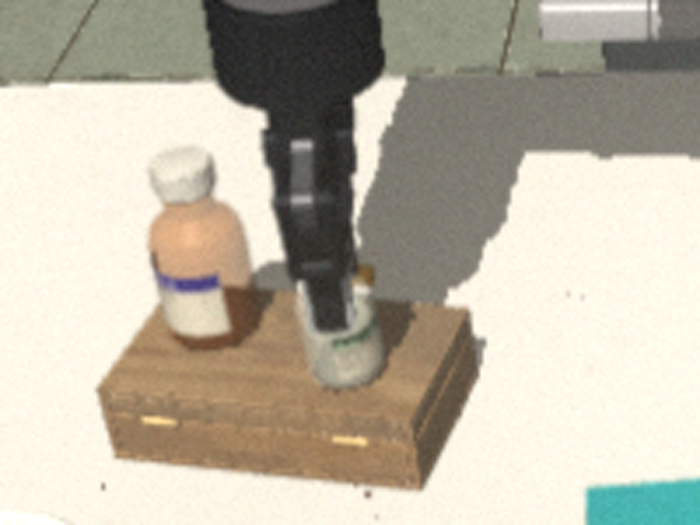

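The jaws hold the body (gap 37.7 mm) and the bottle still stands at about crop (345,388). The TCP drifted up to z = 0.100, but that still gives a sound grip on the upper body. Next is the lift.

```bash
python3 -m jog '[[[0,0,-0.02],0,0],[[0,0,-0.025],0,0],[[0,0,-0.03],0,0],[[0,0,-0.03],0,0],[[-0.01,0,-0.02],0,0],[[-0.025,0,-0.01],0,0],[[-0.035,0.002,0],0,0],[[-0.035,0.002,0],0,0],[[-0.035,0.002,0],0,0],[[-0.035,0.002,0],0,0],[[-0.035,0.002,0],0,0],[[-0.035,0.002,0],0,0],[[-0.035,0.002,0],0,0]]'; python3 to.py .551 .196 .2
```

```text
clock: 5.67
tool_pos: [0.5828, 0.0787, 0.2307]
orientation: [-3.14, -0.023, -1.441]
wrist_force: [0.8, 0.9, -0.9]
finger_gap: 0.038
t 5.6667 pos [0.5828 0.0787 0.2307] rpy [-3.1395 -0.023  -1.4409] gap 0.038 F [ 0.8  0.9 -0.9] q [ 0.41  0.33  0.18  0.02 -1.43 -0.29]
tool shift [-0.1211  0.0164  0.0279] n 3.1345694018505226
```

```bash
python3 -m jog '[[[-0.025,0.004,0],0.5,0],[[-0.025,0.004,0],0.5,0],[[-0.025,0.004,0],0.5,0],[[-0.015,0.003,0],0.5,0],[[0,0,0],0,0],[[0,0,0],0,0]]'; python3 to.py .551 .196 .06; python3 - <<'E'
from h import *
snap("side","s3.png")
E
```

```text
clock: 6.17
tool_pos: [0.5527, 0.1779, 0.2273]
orientation: [-3.141, -0.022, -1.468]
wrist_force: [-0.4, -0.9, -0.2]
finger_gap: 0.0378
t 6.1667 pos [0.5527 0.1779 0.2273] rpy [-3.1409 -0.0216 -1.4685] gap 0.0378 F [-0.4 -0.9 -0.2] q [ 0.59  0.32  0.16  0.02 -1.42 -0.49]
tool shift [-2.180e-02 -1.000e-04  1.668e-01] n 4.20618334536051
```

View pics/s3.png

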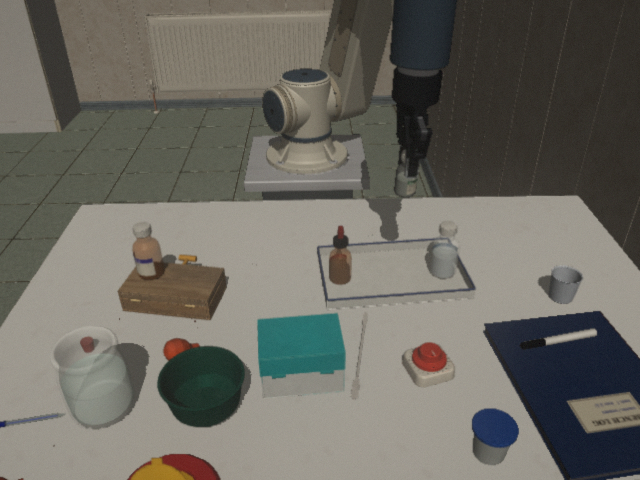

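The bottle is held upright, with its base at pixel (406,194). The remaining bottles are undisturbed. I'll work out the base height from that ray.

```bash
python3 - <<'E'
from h import *
o,d=ray("side",[(406,194.5)]);d=d[0]
for x in(.565,.572):print(o+d*(x-o[0])/d[0])
E
python3 -m jog '[[[-0.012,0,0.015],0.3,0],[[-0.012,0,0.03],0.3,0],[[0,0,0.03],0,0],[[0,0,0.03],0,0],[[0,0,0.02],0,0],[[0,0,0],0,0]]'; python3 to.py .551 .196 .06
```

```text
[0.565      0.17831228 0.18250707]
[0.572      0.17698791 0.18633056]
clock: 6.72
tool_pos: [0.555, 0.1945, 0.1002]
orientation: [-3.133, -0.019, -1.486]
wrist_force: [-1.0, -0.3, -1.7]
finger_gap: 0.0381
t 6.7167 pos [0.555  0.1945 0.1002] rpy [-3.133  -0.0195 -1.4863] gap 0.0381 F [-1.  -0.3 -1.7] q [ 0.62  0.4  -0.05  0.02 -1.12 -0.54]
tool shift [-0.0026  0.0042  0.0402] n 1.0115025676191556
```

```bash
python3 -m jog '[[[-0.001,0.003,0.02],0,0],[[-0.001,0.001,0.018],0,0],[[0,0,0.008],0,0],[[0,0,0],0,0]]'; python3 to.py .551 .196 .042; python3 - <<'E'
from h import *
j=snap("side","s4.png")[190:310,310:480]
cv2.imwrite("pics/c4.png",cv2.convertScaleAbs(cv2.resize(j,None,fx=4,fy=4,interpolation=cv2.INTER_CUBIC),alpha=1.5))
E
```

```text
clock: 7.05
tool_pos: [0.5546, 0.1921, 0.0561]
orientation: [-3.129, -0.02, -1.49]
wrist_force: [-0.4, -0.3, -0.6]
finger_gap: 0.0375
t 7.05 pos [0.5546 0.1921 0.0561] rpy [-3.1294 -0.0203 -1.4896] gap 0.0375 F [-0.4 -0.3 -0.6] q [ 0.61  0.44 -0.12  0.03 -1.01 -0.55]
tool shift [-0.0044  0.0034  0.014 ] n 0.37716957823679004
```

View pics/c4.png

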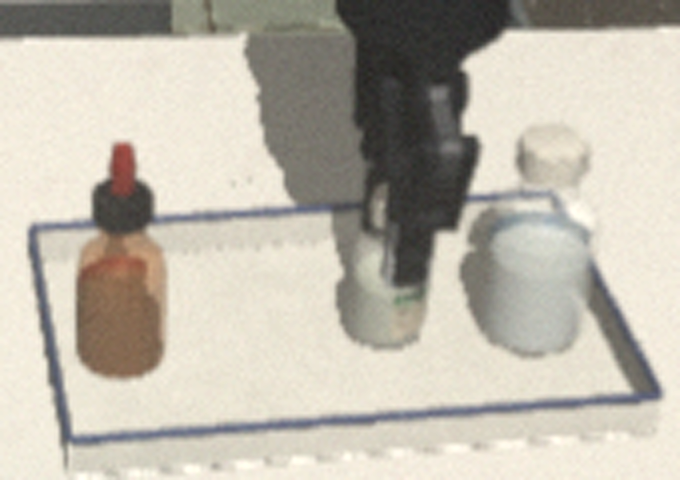

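The bottle is hanging just above the tray floor, with its lower edge at about pixel (406,277). The neighbours stand untouched.

```bash
python3 - <<'E'
from h import *
for z in(.002,.008,.014,.02):print(z,proj("side",[(.5736,.192,z),(.57,.196,z)]).round(1).tolist())
E
python3 -m jog '[[[-0.004,0.003,0.005],0,0],[[-0.002,0.002,0.003],0,0],[[0,0,0],0,0]]'; python3 to.py .551 .196 .042
```

```text
0.002 [[406.6, 280.6], [408.4, 279.4]]
0.008 [[406.8, 278.0], [408.6, 276.8]]
0.014 [[407.1, 275.5], [408.9, 274.3]]
0.02 [[407.3, 272.9], [409.1, 271.7]]
clock: 7.35
tool_pos: [0.5533, 0.1986, 0.0551]
orientation: [-3.119, -0.018, -1.489]
wrist_force: [-0.3, -0.3, -1.8]
finger_gap: 0.0376
t 7.35 pos [0.5533 0.1986 0.0551] rpy [-3.1189 -0.0182 -1.4893] gap 0.0376 F [-0.3 -0.3 -1.8] q [ 0.63  0.44 -0.13  0.03 -0.99 -0.56]
tool shift [0.0022 0.0028 0.013 ] n 0.3374567487945963
```

```bash
for r in 1 ; do python3 -m jog '[[[0.001,0.002,0.009],0,0],[[0,0,0.004],0,0]]'; python3 -m jog '[[[0,0,0.004],0,0]]';python3 -m jog '[[[0,0,0.003],0,0]]'; done; python3 to.py .551 .196 .046
```

```text
clock: 7.52
tool_pos: [0.5538, 0.1987, 0.0496]
orientation: [-3.111, -0.016, -1.487]
wrist_force: [-9.3, -3.6, 17.6]
finger_gap: 0.0372
clock: 7.6
tool_pos: [0.554, 0.1988, 0.0495]
orientation: [-3.109, -0.016, -1.486]
wrist_force: [-14.0, -1.7, 29.1]
finger_gap: 0.0369
clock: 7.68
tool_pos: [0.5542, 0.1988, 0.0497]
orientation: [-3.106, -0.016, -1.485]
wrist_force: [-5.7, -1.0, 10.5]
finger_gap: 0.0369
t 7.6833 pos [0.5542 0.1988 0.0497] rpy [-3.1065 -0.0162 -1.4849] gap 0.0369 F [-5.7 -1.  10.5] q [ 0.63  0.44 -0.15  0.04 -0.96 -0.57]
tool shift [0.0025 0.0036 0.0036] n 0.14196210670472292
```

The bottle touched the floor at TCP z ≈ 0.0497, so I'll release it and lift straight up.

```bash
python3 -m jog '[[[0,0,0],0,0.7],[[0,0,0],0,1],[[0,0,0],0,1],[[0,0,0],0,1],[[0,0,0],0,1]]';python3 -m jog '[[[0,0,-0.01],0,1],[[0,0,-0.02],0,1],[[0,0,-0.03],0,1],[[0,0,-0.035],0,1],[[0,0,-0.035],0,1],[[0,0,-0.035],0,1],[[0,0,-0.02],0,1],[[0.03,-0.003,0],0,1],[[0.035,-0.003,0],0,1],[[0.035,-0.003,0],0,1],[[0.035,-0.003,0],0,1],[[0,0,0],0,1]]'; python3 to.py .592 -.278 .22; python3 - <<'E'
from h import *
j=snap("side","s5.png")[190:310,310:480]
cv2.imwrite("pics/c5.png",cv2.convertScaleAbs(cv2.resize(j,None,fx=4,fy=4,interpolation=cv2.INTER_CUBIC),alpha=1.5))
E
```

```text
clock: 8.1
tool_pos: [0.556, 0.2005, 0.0528]
orientation: [-3.1, -0.013, -1.484]
wrist_force: [0.5, -0.5, 0.5]
finger_gap: 0.0853
clock: 9.1
tool_pos: [0.572, 0.0645, 0.2562]
orientation: [-3.097, -0.016, -1.479]
wrist_force: [0.7, -0.2, 0.2]
finger_gap: 0.0852
t 9.1 pos [0.572  0.0645 0.2562] rpy [-3.0968 -0.0155 -1.4789] gap 0.0852 F [ 0.7 -0.2  0.2] q [ 0.4   0.27  0.16  0.03 -1.42 -0.31]
tool shift [0.3423 0.0133 0.041 ] n 8.625162265217385
```

View pics/c5.png

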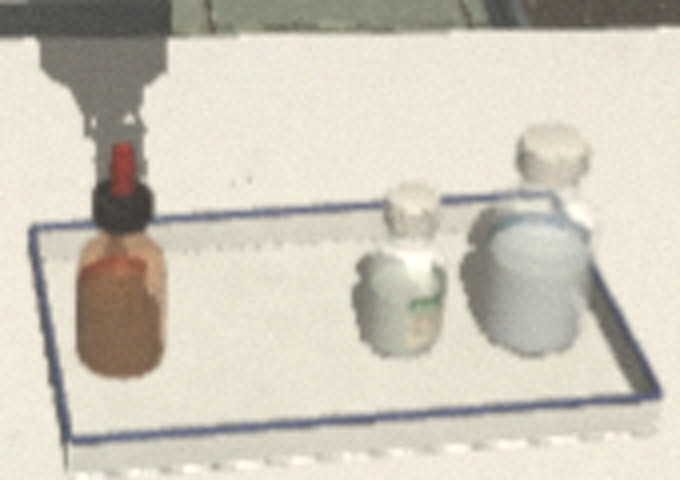

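The short bottle stands upright at about (0.551, 0.199), within 3–4 mm of its place, and the neighbours are unmoved. Next is the wide bottle.

```bash
python3 - <<'E'
from h import *
print(plane("side",[(412.75,238)],.084))
E
python3 -m jog '[[[0.035,0.001,0],0,1],[[0.035,0.001,0],0,1],[[0.035,0.001,0],0,1],[[0.035,0.001,0],0,1],[[0.035,0.001,0],0,1],[[0.035,0.002,0],0,1],[[0.035,0.002,0],0,1],[[0.035,0.002,0],0,1],[[0.03,0.002,0],0,1],[[0.02,0,0],0,1],[[0,0,0],0,1]]'; python3 to.py .592 -.278 .22
```

```text
[[0.55199747 0.20028588 0.084     ]]
clock: 10.07
tool_pos: [0.5913, -0.2708, 0.2623]
orientation: [-3.097, -0.012, -1.469]
wrist_force: [-0.3, 0.8, -0.8]
finger_gap: 0.0853
t 10.0667 pos [ 0.5913 -0.2708  0.2623] rpy [-3.0968 -0.0123 -1.4691] gap 0.0853 F [-0.3  0.8 -0.8] q [-0.19  0.42  0.41 -0.   -1.51  0.29]
tool shift [0.0067 0.0019 0.0423] n 1.0723540169712233
```

```bash
python3 to.py .592 -.278 .1|tail -1; python3 -m jog '[[[0.003,-0.002,0.02],0,1],[[0.001,-0.001,0.03],0,1],[[0,-0.001,0.03],0,1],[[0,-0.001,0.025],0,1],[[0,0,0],0,1]]'; python3 to.py .592 -.278 .1
```

```text
tool shift [0.0052 0.0073 0.1622] n 4.061015427726431
clock: 10.48
tool_pos: [0.6043, -0.2733, 0.1571]
orientation: [-3.091, -0.013, -1.47]
wrist_force: [0.3, 0.5, -0.9]
finger_gap: 0.0853
t 10.4833 pos [ 0.6043 -0.2733  0.1571] rpy [-3.0912 -0.0135 -1.47  ] gap 0.0853 F [ 0.3  0.5 -0.9] q [-0.19  0.48  0.22 -0.   -1.27  0.29]
tool shift [0.0027 0.0156 0.0564] n 1.4653495332090634
```

```bash
python3 -m jog '[[[0.002,0.012,0],0,1],[[0.001,0.004,0],0,1],[[0,0,0],0,1]]'; python3 to.py .592 -.278 .1;python3 -m jog '[[[0,0.001,0.02],0,1],[[0,0.001,0.02],0,1],[[0,0,0],0,1]]'; python3 to.py .592 -.278 .1
```

```text
clock: 10.73
tool_pos: [0.5891, -0.2753, 0.1577]
orientation: [-3.093, -0.014, -1.467]
wrist_force: [0.3, 0.3, -0.0]
finger_gap: 0.0851
t 10.7333 pos [ 0.5891 -0.2753  0.1577] rpy [-3.0932 -0.0137 -1.4665] gap 0.0851 F [ 0.3  0.3 -0. ] q [-0.2   0.45  0.19 -0.   -1.26  0.3 ]
tool shift [0.0021 0.0002 0.0578] n 1.4457344275748711
clock: 10.98
tool_pos: [0.5932, -0.2756, 0.1238]
orientation: [-3.083, -0.018, -1.465]
wrist_force: [-1.2, 0.6, -0.3]
finger_gap: 0.0855
t 10.9833 pos [ 0.5932 -0.2756  0.1238] rpy [-3.0828 -0.0184 -1.465 ] gap 0.0855 F [-1.2  0.6 -0.3] q [-0.2   0.47  0.13  0.   -1.17  0.3 ]
tool shift [0.0018 0.0028 0.0237] n 0.5986379886438042
```

```bash
python3 -m jog '[[[0.001,0.003,0.018],0,1],[[0.001,0.001,0.01],0,1],[[0,0,0],0,1]]'; python3 to.py .592 -.278 .1;python3 -m jog '[[[0,0,0],0,0.45],[[0,0,0],0,0.3],[[0,0,0],0,0.2],[[0,0,0],0,0],[[0,0,0],0,0],[[0,0,0],0,0]]' 40; python3 to.py .557 .130 .2; python3 - <<'E'
from h import *
j=snap("side","s6.png")[180:330,90:290]
cv2.imwrite("pics/c6.png",cv2.convertScaleAbs(cv2.resize(j,None,fx=3.5,fy=3.5,interpolation=cv2.INTER_CUBIC),alpha=1.5))
E
```

```text
clock: 11.23
tool_pos: [0.5945, -0.2786, 0.1009]
orientation: [-3.076, -0.023, -1.463]
wrist_force: [-0.8, 0.5, 0.5]
finger_gap: 0.0852
t 11.2333 pos [ 0.5945 -0.2786  0.1009] rpy [-3.0761 -0.0227 -1.4632] gap 0.0852 F [-0.8  0.5  0.5] q [-0.2   0.49  0.09  0.   -1.11  0.31]
tool shift [-0.0009  0.0025  0.0007] n 0.0686988581235127
clock: 11.73
tool_pos: [0.5972, -0.2793, 0.1069]
orientation: [-3.07, -0.026, -1.463]
wrist_force: [-0.0, -0.1, -1.7]
finger_gap: 0.0477
t 11.7333 pos [ 0.5972 -0.2793  0.1069] rpy [-3.0703 -0.0262 -1.4626] gap 0.0477 F [-0.  -0.1 -1.7] q [-0.2   0.48  0.1   0.   -1.11  0.31]
tool shift [-0.4086 -0.0116 -0.1033] n 10.541034378983959
```

View pics/c6.png

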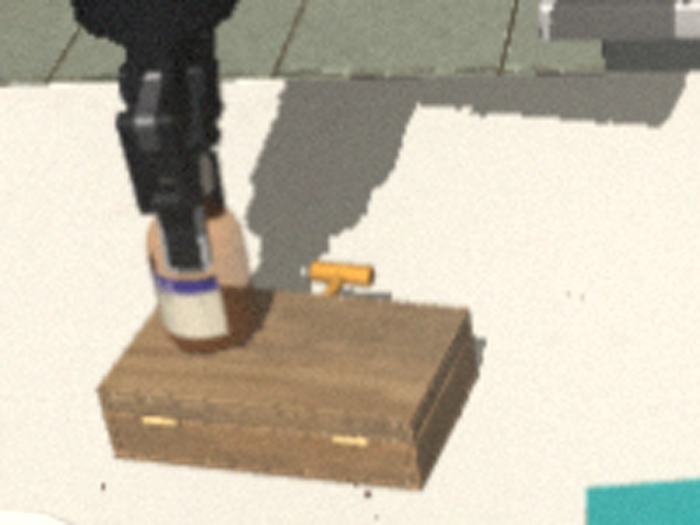

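The wide bottle is gripped (gap 47.7 mm) below its shoulder and looks upright. The pull is visible at crop (340,273). Lifting and carrying it over.

```bash
python3 -m jog '[[[0,0,-0.02],0,0],[[0,0,-0.025],0,0],[[0,0,-0.03],0,0],[[0,0,-0.03],0,0],[[-0.01,0,-0.025],0,0],[[-0.025,0,-0.015],0,0],[[-0.035,0,0],0,0],[[-0.035,0,0],0,0],[[-0.035,0,0],0,0],[[-0.035,0,0],0,0],[[-0.035,0,0],0,0],[[-0.035,0,0],0,0],[[-0.035,0,0],0,0],[[-0.035,0,0],0,0],[[-0.03,0,0],0,0],[[-0.015,0,0],0,0],[[0,0,0],0,0]]'; python3 to.py .557 .130 .2
```

```text
clock: 13.2
tool_pos: [0.5431, 0.0967, 0.2455]
orientation: [-3.077, -0.019, -1.469]
wrist_force: [-1.2, -0.9, -0.6]
finger_gap: 0.0476
t 13.2 pos [0.5431 0.0967 0.2455] rpy [-3.0767 -0.0188 -1.4691] gap 0.0476 F [-1.2 -0.9 -0.6] q [ 0.49  0.21  0.05  0.04 -1.36 -0.39]
tool shift [-0.0326 -0.0143  0.0459] n 1.4528556043781413
```

```bash
python3 -m jog '[[[-0.018,-0.007,0],0.3,0],[[-0.014,-0.006,0.01],0.3,0],[[-0.003,-0.002,0.02],0,0],[[0,0,0.02],0,0],[[0,0,0],0,0]]'; python3 to.py .5565 .130 .1; python3 - <<'E'
from h import *
j=snap("side","s7.png")[150:300,300:500]
cv2.imwrite("pics/c7.png",cv2.convertScaleAbs(cv2.resize(j,None,fx=3.5,fy=3.5,interpolation=cv2.INTER_CUBIC),alpha=1.5))
E
```

```text
clock: 13.62
tool_pos: [0.5587, 0.135, 0.1931]
orientation: [-3.075, -0.017, -1.479]
wrist_force: [-2.0, -0.6, -2.7]
finger_gap: 0.0478
t 13.6167 pos [0.5587 0.135  0.1931] rpy [-3.0755 -0.0167 -1.4788] gap 0.0478 F [-2.  -0.6 -2.7] q [ 0.54  0.28  0.    0.05 -1.24 -0.46]
tool shift [0.0032 0.0088 0.0928] n 2.3312938337858973
```

View pics/c7.png

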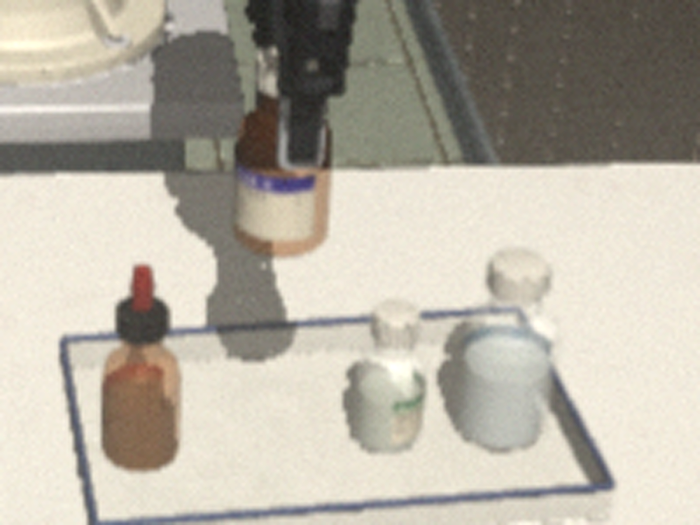

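The wide bottle is upright over the gap, with its base edge at about pixel (380.6,222.6).

```bash
python3 - <<'E'
from h import *
o,d=ray("side",[(380.6,222.6)]);d=d[0]
for x in(.575,.583):print(o+d*(x-o[0])/d[0])
E
python3 -m jog '[[[0.001,0.005,0.02],0,0],[[0.001,0.002,0.03],0,0],[[0,0,0.025],0,0],[[0,0,0.01],0,0],[[0,0,0],0,0]]'; python3 to.py .5565 .130 .056
```

```text
[0.575      0.13571099 0.13260422]
[0.583      0.13458303 0.13749834]
clock: 14.08
tool_pos: [0.5632, 0.1296, 0.1132]
orientation: [-3.063, -0.016, -1.481]
wrist_force: [-0.2, 0.3, -1.1]
finger_gap: 0.0471
t 14.0833 pos [0.5632 0.1296 0.1132] rpy [-3.063  -0.0163 -1.4811] gap 0.0471 F [-0.2  0.3 -1.1] q [ 0.53  0.33 -0.14  0.06 -1.03 -0.46]
tool shift [-0.0019  0.0111  0.0565] n 1.439403638076994
```

```bash
python3 -m jog '[[[0,0.006,0.015],0,0],[[-0.001,0.004,0.02],0,0],[[0,0.001,0.012],0,0],[[0,0,0],0,0]]'; python3 to.py .5565 .130 .059
```

```text
clock: 14.42
tool_pos: [0.5603, 0.1288, 0.0706]
orientation: [-3.054, -0.015, -1.483]
wrist_force: [-0.1, -0.8, -1.2]
finger_gap: 0.0479
t 14.4167 pos [0.5603 0.1288 0.0706] rpy [-3.0535 -0.0152 -1.4826] gap 0.0479 F [-0.1 -0.8 -1.2] q [ 0.53  0.36 -0.23  0.06 -0.91 -0.48]
tool shift [-0.0017  0.0047  0.0112] n 0.30622068397743496
```

```bash
python3 - <<'E'
from h import *
j=snap("side","s8.png")[190:310,310:480]
cv2.imwrite("pics/c8.png",cv2.convertScaleAbs(cv2.resize(j,None,fx=4,fy=4,interpolation=cv2.INTER_CUBIC),alpha=1.5))
E
```

```text
(no output)
```

View pics/c8.png

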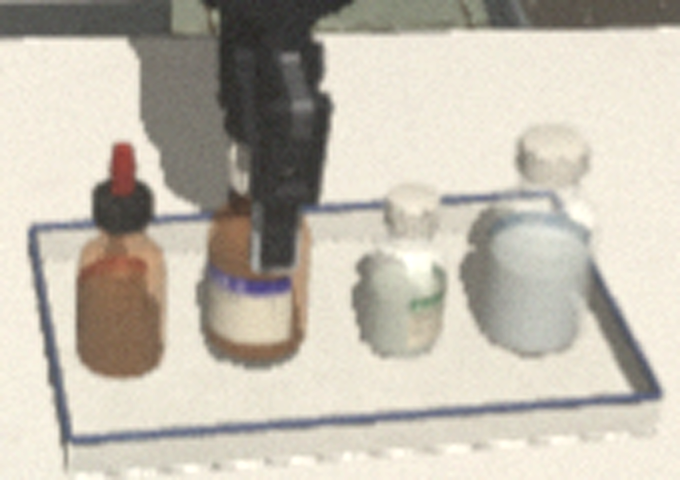

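The wide bottle hangs a few mm above the floor, in line with the row and clear of its neighbours. Eleven pictures viewed, so I'll lower it by force feedback.

```bash
python3 -m jog '[[[-0.001,0.004,0.007],0,0],[[0,0.001,0.005],0,0]]'; python3 -m jog '[[[0,0,0.005],0,0]]';python3 -m jog '[[[0,0,0.003],0,0]]'; python3 to.py .5565 .130 .059
```

```text
clock: 14.63
tool_pos: [0.56, 0.1303, 0.0633]
orientation: [-3.045, -0.013, -1.482]
wrist_force: [-0.9, 0.1, -1.6]
finger_gap: 0.0481
clock: 14.72
tool_pos: [0.5616, 0.1308, 0.0614]
orientation: [-3.041, -0.013, -1.481]
wrist_force: [-19.9, 3.2, 46.7]
finger_gap: 0.0482
clock: 14.8
tool_pos: [0.5623, 0.1309, 0.0618]
orientation: [-3.039, -0.013, -1.48]
wrist_force: [-10.3, -0.0, 19.8]
finger_gap: 0.0483
t 14.8 pos [0.5623 0.1309 0.0618] rpy [-3.0388 -0.0134 -1.4804] gap 0.0483 F [-10.3  -0.   19.8] q [ 0.53  0.36 -0.25  0.07 -0.87 -0.49]
tool shift [0.0003 0.0062 0.0022] n 0.1633742739872953
```

```bash
python3 - <<'E'
from h import *
for z in(.008,.012):print(plane("side",[(373.75,281.2)],z))
E
python3 -m jog '[[[0,0,-0.002],0,0.65],[[0,0,0],0,1],[[0,0,0],0,1],[[0,0,0],0,1],[[0,0,0],0,1]]';python3 -m jog '[[[0,0,-0.01],0,1],[[0,0,-0.02],0,1],[[0,0,-0.03],0,1],[[0,0,-0.035],0,1],[[0,0,-0.035],0,1],[[0,0,-0.035],0,1],[[0,0,-0.03],0,1],[[0.03,0,0],0,1],[[0.035,0,0],0,1],[[0.035,0,0],0,1],[[0.035,0,0],0,1],[[0.035,0,0],0,1],[[0.035,0,0],0,1],[[0.035,0,0],0,1],[[0,0,0],0,1]]'; python3 to.py .533 -.225 .2
python3 - <<'E'
from h import *
t=snap("top","t9.png");s=snap("side","s9.png")
# white caps / top-of-bottle blobs in top view; side: cap bright blobs
for n,i,(x,y,w,h) in(("top",t,(185,195,140,100)),("side",s,(310,205,170,110))):
    c=i[y:y+h,x:x+w];hs=cv2.cvtColor(c,cv2.COLOR_BGR2HSV);d=cv2.absdiff(i,cv2.imread("pics/t0.png" if n=="top" else "pics/s0.png"))[y:y+h,x:x+w].max(2)
    m=cv2.morphologyEx((d>25).astype(np.uint8),cv2.MORPH_OPEN,np.ones((2,2)))
    k,l,st,ce=cv2.connectedComponentsWithStats(m)
    for q in range(1,k):
        if st[q,4]>12:print(n,(st[q,:4]+[x,y,0,0]).tolist(),st[q,4],(ce[q]+[x,y]).round(1))
E
```

```text
[[0.58141379 0.12855842 0.008     ]]
[[0.58664183 0.12786026 0.012     ]]
clock: 15.22
tool_pos: [0.565, 0.1323, 0.0681]
orientation: [-3.03, -0.011, -1.479]
wrist_force: [0.2, -0.2, 0.0]
finger_gap: 0.0853
clock: 16.47
tool_pos: [0.5631, -0.1167, 0.2842]
orientation: [-3.027, -0.015, -1.472]
wrist_force: [-0.7, 0.8, -0.0]
finger_gap: 0.0853
t 16.4667 pos [ 0.5631 -0.1167  0.2842] rpy [-3.0265 -0.0152 -1.4722] gap 0.0853 F [-0.7  0.8 -0. ] q [ 0.08  0.22  0.16  0.01 -1.4   0.02]
tool shift [0.1036 0.0502 0.0805] n 3.511998150075294
top [216, 202, 98, 39] 1219 [267.8 211.7]
top [289, 232, 18, 22] 323 [297.3 242.4]
top [220, 242, 68, 44] 1516 [245.7 262.8]
top [316, 242, 9, 14] 107 [320.1 249. ]
top [309, 248, 3, 8] 24 [310.  251.5]
top [251, 255, 67, 38] 1117 [291.  278.3]
side [369, 237, 15, 8] 46 [374.2 241.6]
side [382, 237, 5, 5] 18 [384.5 239.4]
side [408, 240, 13, 4] 34 [414.4 241.4]
side [361, 246, 29, 41] 855 [375.6 264.2]
side [399, 254, 15, 26] 232 [404.7 268. ]
side [412, 257, 11, 22] 119 [417.8 267.8]
```

```bash
python3 - <<'E'
from h import *
i=cv2.imread("pics/s9.png");a=np.linspace(0,6.283,60)
def cyl(x,y,r,h):
    P=np.array([(x+r*np.cos(q),y+r*np.sin(q),z) for q in a for z in(.002,.002+h)]);p=proj("side",P);return p[:,0].min(),p[:,0].max(),p[:,1].max(),p[:,1].min()
print("wide at place",np.round(cyl(.5565,.130,.024,.065),1),"short",np.round(cyl(.551,.199,.019,.05),1))
hs=cv2.cvtColor(i,cv2.COLOR_BGR2HSV)
print("col 375 S",hs[236:292:2,375,1].tolist(),"V",hs[236:292:2,375,2].tolist())
print("row 258",hs[258,352:396,1].tolist());print("row 262",hs[262,352:396,1].tolist())
print("row 270",hs[270,352:396,1].tolist())
print("row cap 232 V",hs[232,355:395,2].tolist())
E
```

```text
wide at place [360.6 387.6 283.4 240.6] short [398.6 420.8 279.3 246.4]
col 375 S [29, 31, 29, 31, 39, 89, 89, 96, 102, 115, 115, 109, 103, 99, 105, 81, 92, 31, 48, 45, 42, 42, 44, 89, 88, 25, 25, 25] V [151, 155, 142, 139, 137, 123, 120, 130, 135, 111, 106, 91, 94, 90, 85, 82, 89, 131, 150, 148, 147, 146, 145, 92, 87, 153, 155, 154]
row 258 [26, 23, 24, 26, 23, 23, 26, 24, 26, 23, 30, 45, 81, 89, 105, 103, 96, 104, 105, 110, 103, 105, 103, 109, 106, 108, 106, 106, 94, 96, 94, 95, 93, 90, 84, 76, 58, 33, 26, 26, 25, 26, 23, 26]
row 262 [28, 25, 23, 23, 27, 21, 25, 25, 27, 25, 21, 15, 30, 34, 64, 86, 90, 95, 91, 100, 110, 103, 106, 99, 106, 99, 107, 100, 104, 96, 91, 99, 90, 78, 82, 65, 53, 25, 25, 24, 23, 22, 28, 26]
row 270 [26, 25, 28, 26, 23, 24, 25, 27, 27, 34, 30, 35, 38, 42, 44, 44, 41, 32, 35, 36, 34, 39, 31, 31, 31, 32, 28, 39, 36, 42, 42, 49, 77, 86, 78, 64, 35, 28, 25, 27, 25, 28, 26, 26]
row cap 232 V [162, 161, 159, 160, 160, 160, 161, 162, 162, 159, 160, 161, 160, 156, 144, 146, 144, 148, 143, 146, 148, 143, 146, 147, 147, 148, 146, 148, 153, 159, 159, 163, 160, 160, 162, 162, 159, 161, 161, 161]
```

The wide bottle's outline fits a position of about (0.560, 0.133), roughly 5 mm off its place. Its cap and body columns coincide (375.5 and 375.8), so it is upright. Now I'll turn the jaws along the box's y axis (yaw -0.17) for the pull.

```bash
python3 -m jog '[[[0.02,0.005,0],-6,1],[[0.02,0.008,0],-6.5,1],[[0.02,0.01,0],-6.5,1],[[0.01,0.01,0],-6.5,1],[[0,0,0],-6.5,1],[[0,0,0],-6.5,1],[[0,0,0],-6.5,1],[[0,0,0],-6.5,1],[[0,0,0],-6.5,1],[[0,0,0],-6.5,1],[[0,0,0],-4,1],[[0,0,0],0,1]]'; python3 to.py .533 -.225 .15
```

```text
clock: 17.57
tool_pos: [0.5483, -0.1795, 0.2855]
orientation: [-3.116, -0.113, -0.2]
wrist_force: [0.5, -0.4, 0.1]
finger_gap: 0.0853
t 17.5667 pos [ 0.5483 -0.1795  0.2855] rpy [-3.1156 -0.1134 -0.2002] gap 0.0853 F [ 0.5 -0.4  0.1] q [-0.05  0.22  0.18 -0.01 -1.41  1.42]
tool shift [-0.0212  0.0511  0.1327] n 3.593348161767147
```

```bash
python3 -m jog '[[[-0.008,0.02,0.02],-0.5,1],[[-0.008,0.02,0.03],-0.5,1],[[-0.005,0.012,0.035],-0.5,1],[[-0.001,0.002,0.035],0,1],[[0,0,0.015],0,1],[[0,0,0],0,1]]'; python3 to.py .533 -.225 .1
```

```text
clock: 18.07
tool_pos: [0.5349, -0.2241, 0.147]
orientation: [-3.116, -0.123, -0.179]
wrist_force: [-0.5, 1.3, 1.1]
finger_gap: 0.0856
t 18.0667 pos [ 0.5349 -0.2241  0.147 ] rpy [-3.1161 -0.1228 -0.1789] gap 0.0856 F [-0.5  1.3  1.1] q [-0.14  0.28 -0.09 -0.02 -1.07  1.54]
tool shift [-0.0074  0.0024  0.0464] n 1.175496582829181
```

```bash
python3 -m jog '[[[-0.004,0.001,0.025],0,1],[[-0.004,0.001,0.03],0,1],[[-0.002,0.001,0.03],0,1],[[-0.002,0,0.015],0,1],[[0,0,0],0,1]]'; python3 to.py .535 -.225 .030
```

```text
clock: 18.48
tool_pos: [0.5402, -0.2223, 0.0498]
orientation: [-3.117, -0.132, -0.182]
wrist_force: [0.4, 0.5, 0.3]
finger_gap: 0.0855
t 18.4833 pos [ 0.5402 -0.2223  0.0498] rpy [-3.1165 -0.132  -0.1825] gap 0.0855 F [0.4 0.5 0.3] q [-0.13  0.38 -0.23 -0.03 -0.83  1.54]
tool shift [-0.0072  0.0041  0.0189] n 0.5156009636615072
```

```bash
python3 -m jog '[[[-0.007,0.003,0.01],0,1],[[-0.003,0.001,0.012],0,1],[[0,0,0],0,1]]'; python3 to.py .535 -.225 .030;  python3 - <<'E'
from h import *
i=snap("top","t10.png")[180:290,380:500];j=snap("side","s10.png")[210:320,110:250]
f=lambda a:cv2.convertScaleAbs(cv2.resize(a,(400,340),interpolation=cv2.INTER_CUBIC),alpha=1.5)
s=cv2.imread("pics/s9.png")[190:310,310:480]
hs=cv2.cvtColor(j,cv2.COLOR_BGR2HSV);m=cv2.inRange(hs,(12,130,110),(28,255,255));y,x=np.nonzero(m);print(len(x),(x.min()+110,x.max()+110,y.min()+210,y.max()+210) if len(x) else 0)
E
```

```text
clock: 18.73
tool_pos: [0.5364, -0.2234, 0.0311]
orientation: [-3.117, -0.138, -0.182]
wrist_force: [0.4, -0.2, -0.5]
finger_gap: 0.0852
t 18.7333 pos [ 0.5364 -0.2234  0.0311] rpy [-3.1172 -0.1377 -0.1822] gap 0.0852 F [ 0.4 -0.2 -0.5] q [-0.14  0.39 -0.27 -0.03 -0.78  1.54]
tool shift [-0.0012  0.0018  0.0009] n 0.059375877804516336
90 (np.int64(179), np.int64(195), np.int64(255), np.int64(263))
```

```bash
python3 -m jog '[[[0,0,0.001],0,0.5],[[0,0,0.001],0,0.35],[[0,0,0.001],0,0.2],[[0,0,0.001],0,0],[[0,0,0.001],0,0],[[0,0,0],0,0],[[0,0,0],0,0]]' 60; python3 to.py .535 -.225 .030
```

```text
clock: 19.42
tool_pos: [0.5417, -0.2274, 0.0364]
orientation: [-3.124, -0.15, -0.179]
wrist_force: [-0.3, 2.8, -1.0]
finger_gap: 0.0322
t 19.4167 pos [ 0.5417 -0.2274  0.0364] rpy [-3.1236 -0.15   -0.179 ] gap 0.0322 F [-0.3  2.8 -1. ] q [-0.14  0.39 -0.26 -0.02 -0.77  1.54]
tool shift [-0.0079 -0.0011  0.0053] n 0.2391969382674282
```

The jaws stopped on the bar (gap 32 mm). Now the first part of the arc.

```bash
python3 -m jog '[[[0.002,0,-0.008],0,0],[[0.0025,0,-0.008],0,0],[[0.003,0,-0.008],0,0],[[0,0,0],0,0]]'; python3 to.py .535 -.225 .030;  python3 - <<'E'
from h import *
i=snap("top","t11.png")[180:290,380:500];j=snap("side","s11.png")[210:320,110:250]
hs=cv2.cvtColor(j,cv2.COLOR_BGR2HSV);m=cv2.inRange(hs,(12,130,110),(28,255,255));y,x=np.nonzero(m);print(len(x),(x.min()+110,x.max()+110,y.min()+210,y.max()+210) if len(x) else 0)
E
```

```text
clock: 19.75
tool_pos: [0.5464, -0.2282, 0.0625]
orientation: [-3.123, -0.149, -0.179]
wrist_force: [2.1, -1.3, -4.0]
finger_gap: 0.0323
t 19.75 pos [ 0.5464 -0.2282  0.0625] rpy [-3.1233 -0.1494 -0.1786] gap 0.0323 F [ 2.1 -1.3 -4. ] q [-0.14  0.37 -0.21 -0.02 -0.84  1.54]
tool shift [-0.0165 -0.0005  0.0304] n 0.8660367652276094
85 (np.int64(176), np.int64(188), np.int64(245), np.int64(256))
```

```bash
python3 -m jog '[[[0.004,0,-0.0075],0,0],[[0.004,0,-0.0075],0,0],[[0.0045,0,-0.007],0,0],[[0,0,0],0,0]]'; python3 -m jog '[[[0.0055,0,-0.0065],0,0],[[0.0055,0,-0.0065],0,0],[[0.0055,0,-0.006],0,0],[[0,0,0],0,0]]'; python3 to.py .535 -.225 .030;  python3 - <<'E'
from h import *
snap("top","t12.png");snap("side","s12.png")
E
```

```text
clock: 20.18
tool_pos: [0.5558, -0.2299, 0.0856]
orientation: [-3.122, -0.148, -0.179]
wrist_force: [2.2, -1.8, -5.5]
finger_gap: 0.0319
clock: 20.52
tool_pos: [0.5695, -0.2325, 0.1068]
orientation: [-3.121, -0.146, -0.18]
wrist_force: [2.3, -0.8, -4.7]
finger_gap: 0.0317
t 20.5167 pos [ 0.5695 -0.2325  0.1068] rpy [-3.1213 -0.1459 -0.1799] gap 0.0317 F [ 2.3 -0.8 -4.7] q [-0.14  0.36 -0.09 -0.02 -0.97  1.54]
tool shift [-0.0461  0.0003  0.0709] n 2.1137483718198435
```

The TCP path fits the lid's arc, and the chord directions give θ ≈ 0.62 rad now. About 0.163 rad remains, which is tool shift (+0.016, 0, -0.0126).

```bash
python3 -m jog '[[[0.0055,0,-0.0042],0,0],[[0.0055,0,-0.0042],0,0],[[0.005,0,-0.004],0,0],[[0,0,0],0,0]]'; python3 to.py .5835 -.2349 .1216; python3 - <<'E'
from h import *
i=snap("top","t13.png");j=snap("side","s13.png")
f=lambda a,w,h:cv2.convertScaleAbs(cv2.resize(a,(w,h),interpolation=cv2.INTER_CUBIC),alpha=1.5)
cv2.imwrite("pics/c13.png",np.vstack([f(j[190:310,310:480],680,300)[:, :],f(j[170:320,80:420],680,300)]))
E
```

```text
clock: 20.95
tool_pos: [0.5807, -0.2346, 0.1187]
orientation: [-3.12, -0.137, -0.181]
wrist_force: [1.1, -1.0, -4.9]
finger_gap: 0.0313
t 20.95 pos [ 0.5807 -0.2346  0.1187] rpy [-3.1199 -0.1374 -0.1813] gap 0.0313 F [ 1.1 -1.  -4.9] q [-0.14  0.38 -0.03 -0.02 -1.02  1.54]
tool shift [ 0.0031 -0.0002 -0.0025] n 0.09998507948928229
```

View pics/c13.png

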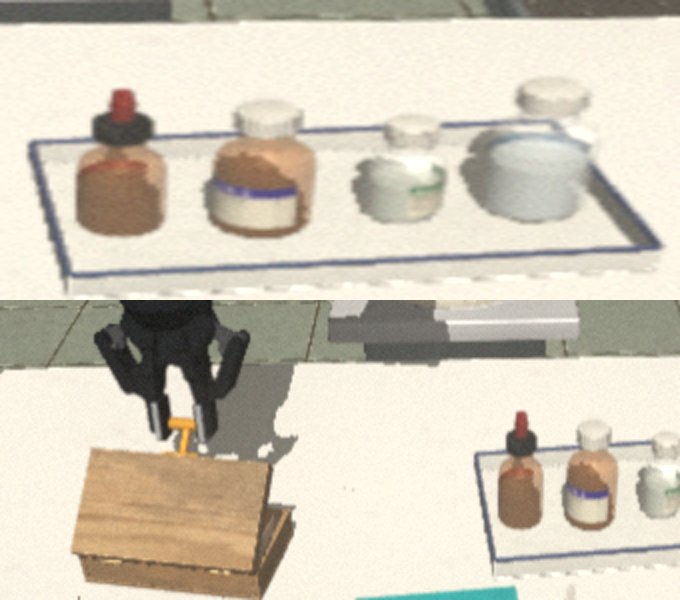

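The top half of the picture shows four upright bottles in an even row. The lower half shows the pull at crop (182,424) pinched between the fingertips with the lid up. I'll check the angle from the lid's front corners, at about pixels (126,244.5) and (215,251), and check that the hold is steady.

```bash
python3 - <<'E'
from h import *
ex=np.array([np.cos(-.171),np.sin(-.171)]);ey=np.array([-ex[1],ex[0]])
for th in(.65,.7,.75,.8,.85,.9):
    c,s=np.cos(th),np.sin(th);X,Z=-.0985,.016
    x=.048+X*c+Z*s;z=.030-X*s+Z*c
    P=[(*(np.array([.609,-.238])+ex*x+ey*y),z) for y in(-.0825,.0825)]
    print(th,proj("side",P).round(1).tolist())
for k in range(10):
    bot.get_image("side")
    if k%3==0:
        o=bot.get_obs();print(o["clock"],o["tool_pos"].round(4),o["finger_gap"].round(4),o["wrist_force"].round(1))
E
```

```text
0.65 [[127.8, 241.6], [216.3, 248.6]]
0.7 [[126.5, 241.1], [215.4, 248.2]]
0.75 [[125.3, 240.8], [214.6, 247.9]]
0.8 [[123.9, 240.7], [213.7, 247.8]]
0.85 [[122.6, 240.6], [212.7, 247.8]]
0.9 [[121.2, 240.7], [211.8, 248.0]]Traceback (most recent call last):
  File "<stdin>", line 11, in <module>
AttributeError: 'float' object has no attribute 'round'
```

```bash
python3 -m jog '[[[0.003,0,-0.0025],0,0],[[0,0,0],0,0]]'; python3 - <<'E'
from h import *
for k in range(16):
    bot.get_image("side")
    if k%5==0:
        o=bot.get_obs();print(o["clock"],o["tool_pos"].round(4),o["finger_gap"],o["wrist_force"].round(1))
E
```

```text
clock: 21.27
tool_pos: [0.5822, -0.2348, 0.1201]
orientation: [-3.119, -0.136, -0.182]
wrist_force: [1.5, -0.7, -6.3]
finger_gap: 0.0316
21.3167 [ 0.5818 -0.2348  0.1198] 0.03160665670928735 [ 2.  -0.7 -7.1]
21.5667 [ 0.5818 -0.2347  0.1197] 0.03149993401337532 [ 3.1 -1.  -8. ]
21.8167 [ 0.5818 -0.2348  0.1198] 0.03164391493820276 [ 3.4 -1.3 -8.5]
22.0667 [ 0.5819 -0.2348  0.1198] 0.031930479951076736 [ 3.6 -2.4 -7.6]
```

```bash
python3 -c "
from h import *
print(bot.hand_in());o=bot.get_obs();print(o['clock'],o['tool_pos'].round(4),o['finger_gap'],o['wrist_force'].round(1))"
```

```text
the job is handed in; nothing more can be done
None
the job is handed in; nothing more can be done
```

I moved both bottles into the row, opened the lid to about 45 degrees, and handed in at about 22 s while still holding the pull. `hand_in()` reports no verdict, so the result below rests on my own checks.

- **Short bottle:** it stands upright in the left place, about 4 mm off centre by my estimate.
- **Wide bottle:** it stands upright in the right place, about 5 mm off centre.
- **Bottles already in the row:** the clear bottle and the dropper bottle showed no visible movement in the last picture. All four stood in one even row.
- **Lid angle:** the arc the tool followed put the lid at about 0.77 rad. The lid corners in the side picture gave about 0.70–0.74 rad just before a last 0.02 rad lift. Both are inside the 0.655–0.915 band. The corner rows were about 3 pixels off the prediction, so I relied on the columns.
- **Holding the pull:** for the last 0.75 s before hand-in, the tool stayed still to within 0.2 mm. The grip was set to 60 N.

**Did not go as planned:**
- **Tilt:** the tool picked up about 0.14 rad of tilt along the way.
- **Gap on the pull:** it read about 32 mm against a nominal 34 mm. The pull was held near the fingertips, but it did not slip.

I viewed 12 pictures, the maximum allowed.

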